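# Feed the spacer blocks up to the stop

### The job

Push the row of five wooden spacer blocks along the feed track, all together as one closed row, until the leading block sits fully against the dark steel end stop and no gaps are left between the blocks. Only push them: do not lift any block out of the track or let the row come apart. Leave the spare block beside the track and everything else on the table where it is.

Things in the scene. Friction and masses are not known exactly. Their poses are not given: they have to be found in the camera images.
- track: fixed straight feed track, a plywood base 470 mm long (its own y axis), 100 mm wide (its x axis) and 12 mm thick, with two low aluminium lips 450 mm long along it. The clear channel between the lips is 40.5 mm wide; its floor is 12 mm and the lips' tops are 22 mm above the table. Origin: centre of the underside. The track lies across the front of the robot, turned up to 0.35 rad; which end carries the end stop changes from run to run
- end_stop: dark steel stop fixed on the channel floor at one end of the track, 24 mm along the track, 40 mm across, its body 36 mm high, with a black round knob on top (28 mm across; 72 mm above the table). Origin: centre of its underside, on the channel's centre line, 212 mm from the track's origin. Its face towards the blocks is 12 mm from its origin
- cover_plate: flat steel plate 3 mm thick, 24 x 40 mm, fixed on the channel floor at the other, open end of the track, 212 mm from the track's origin. Origin: centre of its underside
- block1: loose plain wooden spacer block, 34 mm along the track, 38 mm across and 40 mm high, a dark dot on top, 40 to 80 g, sliding freely on the floor. Number 1 of five standing in the channel in a row, touching or within 0.5 mm, in the order block1 to block5 towards the track's +y (an end block of the row; its neighbour is block2). Either end of the row may be the one nearer the stop. Origin: centre of its underside; its top is 52 mm above the table
- block2: loose plain wooden spacer block, 34 mm along the track, 38 mm across and 40 mm high, a dark dot on top, 40 to 80 g, sliding freely on the floor. Number 2 of five standing in the channel in a row, touching or within 0.5 mm, in the order block1 to block5 towards the track's +y. Either end of the row may be the one nearer the stop. Origin: centre of its underside; its top is 52 mm above the table
- block3: loose plain wooden spacer block, 34 mm along the track, 38 mm across and 40 mm high, a dark dot on top, 40 to 80 g, sliding freely on the floor. Number 3 of five standing in the channel in a row, touching or within 0.5 mm, in the order block1 to block5 towards the track's +y (the middle block). Either end of the row may be the one nearer the stop. Origin: centre of its underside; its top is 52 mm above the table
- block4: loose plain wooden spacer block, 34 mm along the track, 38 mm across and 40 mm high, a dark dot on top, 40 to 80 g, sliding freely on the floor. Number 4 of five standing in the channel in a row, touching or within 0.5 mm, in the order block1 to block5 towards the track's +y. Either end of the row may be the one nearer the stop. Origin: centre of its underside; its top is 52 mm above the table
- block5: loose plain wooden spacer block, 34 mm along the track, 38 mm across and 40 mm high, a dark dot on top, 40 to 80 g, sliding freely on the floor. Number 5 of five standing in the channel in a row, touching or within 0.5 mm, in the order block1 to block5 towards the track's +y (the other end block of the row; its neighbour is block4). Either end of the row may be the one nearer the stop. Origin: centre of its underside; its top is 52 mm above the table
- spare_block: a sixth, identical block standing on the table beside the track on the robot's side; not part of the job. Origin: centre of its underside
- tape_measure: blue tape measure standing on the table on the robot's side of the track, 60 x 36 x 50 mm high. Origin: centre of its underside
- screwdriver: screwdriver 170 mm long lying on the table beyond the track, under 35 mm high. Origin: underside of the tool, along its length
- glue_bottle: white glue bottle standing beyond the track, 56 mm across, 150 mm high. Origin: centre of its underside
- paint_tin: plain metal tin standing beyond the track, 90 mm across, 100 mm high. Origin: centre of its underside
- ear_muffs: blue ear muffs standing beyond the track, about 110 x 130 mm and 80 mm high. Origin: under the midpoint between the two cups
- try_square: carpenter's square lying on the table to the robot's right, 140 x 100 mm, 16 mm high. Origin: centre of the underside of its wooden stock
Things that resemble listed ones, but are neither listed nor needed, are in the scene too. What is shaped like the block4 but blue or pink is not meant.

How it is judged:
By the outcome, as a careful person would: the job done as asked, in the order asked, and still so for the second after the job is handed in, with the robot touching nothing.
It also fails if it takes over 38 s, if anything falls off the work surface, if the arm or the gripper's body presses on something with over 40 N, if the wrist force passes 120 N, or if a joint passes its speed limit or range.

### The arm

A 6-joint arm with a two-finger parallel gripper is mounted at the origin on the work surface. World frame = base frame: x ahead of the robot, y to its left, z up, the work surface at z = 0. Lengths are in m, angles in rad, forces in N, time in s.
With the tool pointing down it reaches from about 0.25 to 0.8 m from the base axis. Payload 3.9 kg.
Tool frame: the origin (TCP) lies midway between the tips of the shut fingers; the grasp point (between the pads) lies 19 mm behind it (bot.tcp_to_grasp is the distance from the TCP to the grasp point, in m); z points along the fingers, x is the direction in which the jaws open and shut, and the axes are right-handed (so a half turn about z gives the same grasp; the last joint's range is limited). The gripper opens to 85 mm and grips with 20 to 120 N. Pads are 22 mm wide; open, the fingers measure 114 mm over their backs; the gripper's body (76 mm by 85 mm) begins 54 mm behind the grasp point. The pads swing forward as they close: fully open they stand 13 mm farther back than shut.
Start: joints at [1.121, 0.26, -0.138, 1.173, 0, 1.571], TCP at [0.228, 0.473, 0.231] pointing down, gripper open.
Joint ranges: [-2.78, 2.78], [-0.83, 1.72], [-1.28, 1.37], [-1.9, 2.12], [-1.57, 1.48], [-3.14, 3.14]. Speed limits (rad/s): [2.57, 2.57, 3.14, 3.14, 3.14, 3.14].

### API

Orientations are given as [roll, pitch, yaw] about the fixed x, y, z axes, in that order (R = Rz(yaw) Ry(pitch) Rx(roll)).
In Python, from station import sensors, eyes, order, bot gives the robot as it stands.
- The arm moves only by the tool carry_out, never from a script. Its argument "steps" is a list of rows, each an object with "dp": the shift along the tool's x, y, z in units of 40 mm (1.0 is 40 mm), a list of three; "angular": the turn, a rotation vector about the tool's x, y, z in units of 5 degrees (1.0 is 5 degrees), a list of three; "fingers": the finger opening in mm, from 0 to 85.4. In form: [{"dp": [dx, dy, dz], "angular": [ax, ay, az], "fingers": fingers}, ...]. A call has 1 to 8 rows; each row shifts and turns the commanded pose from where the row before left it, along the tool's axes as they then stand; what a row does not reach is not made up. A row lasts 1/10 s, in which the tool goes at most 50 mm and 8.59 degrees, less where a joint would pass 70% of its speed; a pose out of reach is approached as far as the arm can. A call is refused whole if a number of a shift passes 1 or a number of a turn 1, either way. A call with a gripper value outside its range is refused whole. The fingers move at their own pace and stop on an object; "squeeze" is the grip in N (left out, the last holds). Time passes only in rows, so rows that do not move let the fingers close. It gives the time, the measured TCP pose, the force and the opening at its end, in the units of the state.
- sensors.get_obs(): the state, without advancing time (a new reading comes with each control period).
- eyes.get_image(name): name is "side" or "top"; returns a dict with "color" (480x640x3 uint8, red, green, blue), "mtx" (3x3 intrinsics, pixels), "R" (3x3) and "t" (3): a world point X has camera coordinates R X + t. Camera axes: x right, y down, z forward; pixel columns grow to the right and rows downward; lengths in m; the calibration is good to about 2 mm. A picture is of the moment at which its call begins. There is no depth.
- order.sign_off(): hands the job in, once; it reports no verdict.
The state is a dict: "clock": time; "qpos": joint angles; "joint_vel": joint speeds; "joint_torque": joint torques, N m; "tool_pos": TCP position; "tool_rot": TCP orientation; "force": force on the tool from outside, world axes, zero at the start; "moment": the same for the moment, N m; "grip_width": finger opening in m.
Only numpy, scipy, OpenCV 4.12 (cv2) and the standard library are available. Lean on these libraries where they do the work, as an engineer would, in place of code of your own. Each camera call takes 0.05 s, during which the arm holds its last target.

## Working session

There is one attempt and no reset: what is moved stays moved. The work goes in short steps, Python scripts to look and compute and a tool call to move; the robot and the scene stay as the last step left them, time stands still between calls to the robot, and variables do not carry over. Pictures are saved under pics/ and viewed, and the job is handed in when it is done.

Besides the shell and the picture viewer there is one more tool, called after "Emit:" by a JSON object that holds its "method" and its "body". carry_out: Moves the arm, as the interface text tells. Its arguments: {"type":"object","properties":{"steps":{"type":"array","items":{"type":"object","properties":{"dp":{"type":"array","items":{"type":"number"}},"angular":{"type":"array","items":{"type":"number"}},"fingers":{"type":"number"}}}},"squeeze":{"type":"number"}},"required":["steps"]}

```bash
mkdir -p pics; python3 - <<'E'
from station import sensors, eyes
import cv2
print(sensors.get_obs())
for n in("top","side"):
    d=eyes.get_image(n); cv2.imwrite(f"pics/{n}0.png",d["color"][:,:,::-1]); print(n,d["mtx"],d["R"],d["t"])
E
```

```text
{'clock': 0.0, 'qpos': array([ 1.12103078e+00,  2.60690176e-01, -1.39384519e-01,  1.17268486e+00,
        1.46391535e-05,  1.57080437e+00]), 'joint_vel': array([-0.0001536 , -0.00167027, -0.00022274, -0.00048303, -0.00028659,
       -0.00279674]), 'joint_torque': array([-1.58141916e-04, -4.05679429e+01,  2.53921330e+01,  1.89557020e-02,
        9.38082508e-05, -1.90505489e-06]), 'tool_pos': array([0.22794542, 0.47217628, 0.23045582]), 'tool_rot': array([-3.14157803e+00,  1.96322950e-03,  1.12102274e+00]), 'force': array([-0.46054389,  0.89828885,  0.23416762]), 'moment': array([ 0.00802926, -0.02500584, -0.02845204]), 'grip_width': 0.08534850449104667}
top [[463.38367732   0.         320.51394625]
 [  0.         463.38367732 239.48366572]
 [  0.           0.           1.        ]] [[ 0.01512017 -0.99984785 -0.00869818]
 [-0.98015425 -0.01310157 -0.19780292]
 [ 0.19765886  0.01151638 -0.98020322]] [-0.07907252  0.54479582  0.90555598]
side [[435.04473166   0.         311.68063418]
 [  0.         435.04473166 244.55714509]
 [  0.           0.           1.        ]] [[ 0.88276189 -0.46940717  0.01970666]
 [-0.27231449 -0.54539127 -0.79271255]
 [ 0.38285279  0.69441002 -0.609277  ]] [-0.49466257  0.14908906  1.00876436]
```

View pics/top0.png

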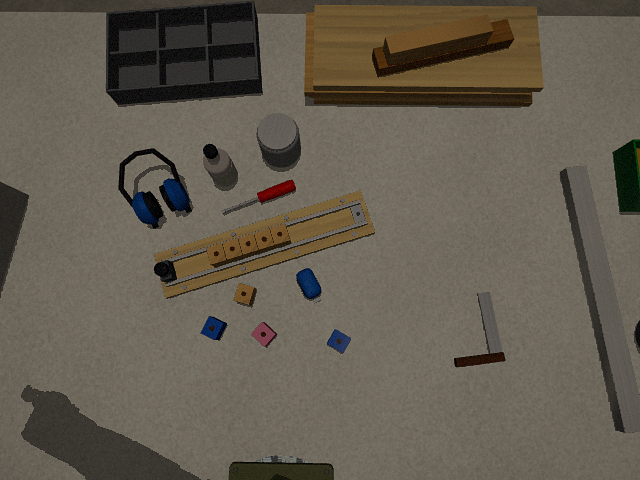

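View pics/side0.png

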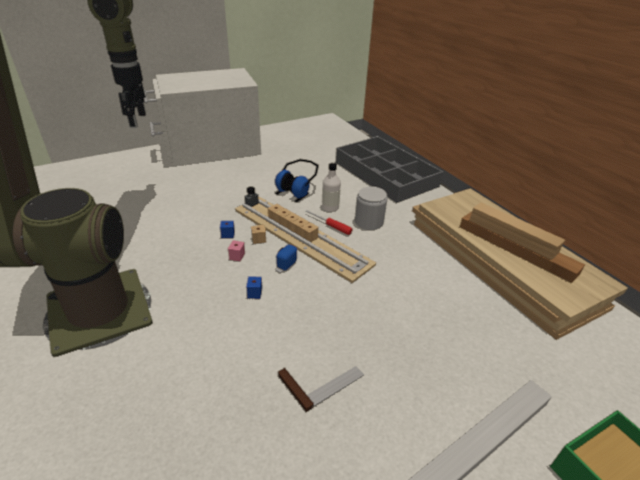

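The top view shows the stop with its black knob at about (165,270), at the track's +y end. The five blocks run from (215,254) to (280,233), and the cover plate is at (358,214). The plain wooden block at (245,294) is the spare. So I push from the right end at (280,233) towards the left.

```bash
cat > h.py <<'E'
import numpy as np
def ray(d,u,v,z):
    K,R,t=d["mtx"],d["R"],d["t"]; c=-R.T@t
    r=R.T@np.linalg.solve(K,[u,v,1.]); return c+r*(z-c[2])/r[2]
def proj(d,X):
    p=d["mtx"]@(d["R"]@np.array(X)+d["t"]); return p[:2]/p[2]
def dots(d,box):
    import cv2
    x0,y0,x1,y1=box; im=d["color"][y0:y1,x0:x1]
    hsv=cv2.cvtColor(im,cv2.COLOR_RGB2HSV)
    return im,hsv
E
python3 - <<'E'
from station import eyes
import cv2
for n,(x0,y0,x1,y1) in {"top":(145,185,385,305),"side":(220,170,390,290)}.items():
    d=eyes.get_image(n); c=d["color"][y0:y1,x0:x1,::-1]
    s=3.3 if n=="top" else 4.5
    cv2.imwrite(f"pics/{n}1.png",cv2.resize(c,None,fx=s,fy=s,interpolation=cv2.INTER_CUBIC))
E
```

```text
(no output)
```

View pics/top1.png

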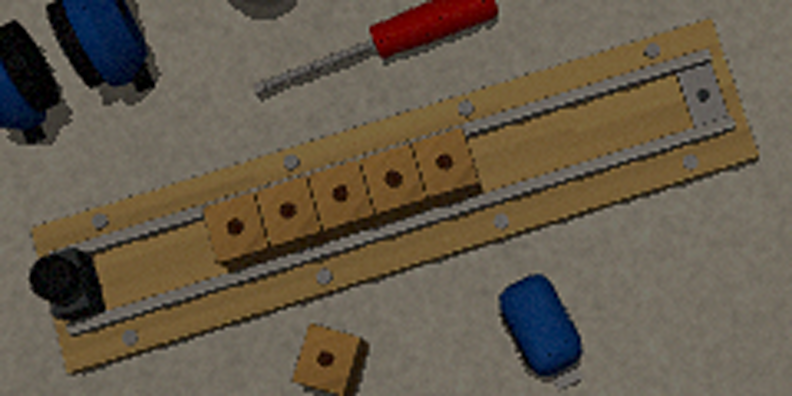

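View pics/side1.png

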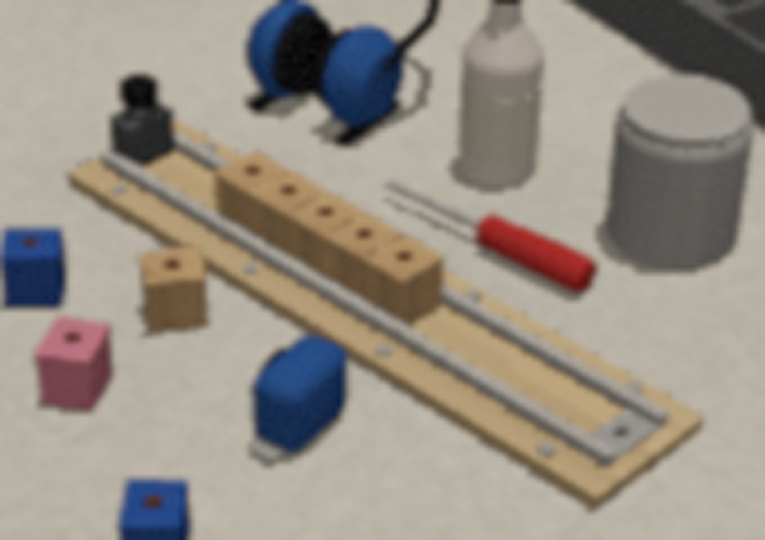

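Both crops show the closed row of five dotted wooden blocks in the channel, about 100 mm short of the stop. The spare stands outside the track. Next I'll measure the dots.

```bash
cat >> h.py <<'E'
def finddots(d,guess,r=4):
    import numpy as np
    g=d["color"].astype(float).sum(2); out=[]
    for u,v in guess:
        u0,v0=int(round(u)),int(round(v)); w=g[v0-r:v0+r+1,u0-r:u0+r+1]
        k=np.clip(np.median(w)*0.75-w,0,None); yy,xx=np.mgrid[v0-r:v0+r+1,u0-r:u0+r+1]
        out.append(((xx*k).sum()/k.sum(),(yy*k).sum()/k.sum()))
    return out
E
python3 - <<'E'
from station import eyes
import numpy as np
from h import *
t=eyes.get_image("top"); s=eyes.get_image("side")
G=[(145+a/3.3-.3,185+b/3.3-.3) for a,b in((235,227),(288,210),(340,193),(394,178),(445,161))]
S=[(220+a/4.5-.4,170+b/4.5-.4) for a,b in((253,170),(289,190),(326,211),(364,233),(403,256))]
P=np.array([ray(t,u,v,.052) for u,v in finddots(t,G,3)]);Q=np.array([ray(s,u,v,.052) for u,v in finddots(s,S,3)])
print(P.round(4),Q.round(4))
# plate hole and corners of base (z=.012)
c=[(145+a/3.3-.3,185+b/3.3-.3) for a,b in((32,229),(711,20),(757,158),(72,373))]
C=np.array([ray(t,u,v,.012) for u,v in c]);print("corners top",C.round(4),"centre",C.mean(0).round(4))
cs=[(220+a/4.5-.4,170+b/4.5-.4) for a,b in((70,178),(594,507),(700,422))]
CS=np.array([ray(s,u,v,.012) for u,v in cs]);print("corners side",CS.round(4))
pl=ray(t,145+703/3.3-.3,185+95/3.3-.3,.015); pls=ray(s,220+622/4.5-.4,170+432/4.5-.4,.015)
print("plate",pl.round(4),pls.round(4))
f=lambda d:np.degrees(np.arctan2(d[1],d[0]))
for A in(P,Q): print("row dir",f(A[0]-A[4]),np.linalg.norm(A[0]-A[4]))
print("base dir",f(C[0]-C[1]),f(C[3]-C[2]),"side base",f(CS[0]-CS[1]))
print("plate->row",f(P[2]-pl),f(Q[2]-pls))
# spare, tape
print("spare",ray(t,145+325/3.3,185+359/3.3,.052),"tape",ray(t,309,284,.05))
E
```

```text
[[0.5141 0.1448 0.052 ]
 [0.525  0.1123 0.052 ]
 [0.5363 0.0799 0.052 ]
 [0.5463 0.0466 0.052 ]
 [0.5577 0.0149 0.052 ]] [[0.5143 0.1403 0.052 ]
 [0.5251 0.1081 0.052 ]
 [0.5357 0.0753 0.052 ]
 [0.5467 0.0432 0.052 ]
 [0.5578 0.0105 0.052 ]]
corners top [[ 0.5174  0.287   0.012 ]
 [ 0.6653 -0.1567  0.012 ]
 [ 0.5712 -0.1867  0.012 ]
 [ 0.4243  0.2531  0.012 ]] centre [0.5445 0.0492 0.012 ]
corners side [[ 0.4238  0.2431  0.012 ]
 [ 0.5667 -0.1987  0.012 ]
 [ 0.661  -0.1646  0.012 ]]
plate [ 0.6126 -0.1511  0.015 ] [ 0.6132 -0.1546  0.015 ]
row dir 108.57506815393188 0.136984982040974
row dir 108.52449971871172 0.1368892403315449
base dir 108.4338076870588 108.46774859103247 side base 107.91760627299098
plate->row 108.28362513779444 108.63935403307559
spare [0.43172271 0.08341974 0.052     ] tape [ 0.45370633 -0.0491575   0.05      ]
```

Emit:
{"method": "carry_out", "body": {"steps": [{"dp":[0,0,0],"angular":[0,0,1],"fingers":0},{"dp":[0,0,0],"angular":[0,0,1],"fingers":0},{"dp":[0,0,0],"angular":[0,0,1],"fingers":0},{"dp":[0,0,0],"angular":[0,0,1],"fingers":0},{"dp":[0,0,0],"angular":[0,0,1],"fingers":0},{"dp":[0,0,0],"angular":[0,0,1],"fingers":0},{"dp":[0,0,0],"angular":[0,0,1],"fingers":0},{"dp":[0,0,0],"angular":[0,0,1],"fingers":0}]}}

```text
clock: 1.1
tool_pos: [0.2282, 0.4727, 0.2312]
tool_rot: [3.141, 0.0, 0.419]
force: [0.0, 0.4, 0.5]
grip_width: 0.0001
```

Emit:
{"method": "carry_out", "body": {"steps": [{"dp":[0,0,0],"angular":[0,0,1],"fingers":0},{"dp":[0,0,0],"angular":[0,0,0.14],"fingers":0},{"dp":[0,0,0],"angular":[0,0,0],"fingers":0}]}}

```text
clock: 1.4
tool_pos: [0.2282, 0.4727, 0.2312]
tool_rot: [3.141, 0.0, 0.325]
force: [-0.7, -0.1, -0.1]
grip_width: -0.0006
```

```bash
cat > g.py <<'E'
import sys,numpy as np
from station import sensors
from scipy.spatial.transform import Rotation as Ro
o=sensors.get_obs(); R=Ro.from_euler("xyz",o["tool_rot"]).as_matrix()
X=np.array([float(a) for a in sys.argv[1:4]])
print(o["clock"],o["tool_pos"].round(4),o["tool_rot"].round(4),o["grip_width"],o["force"].round(1))
print("units",(R.T@(X-o["tool_pos"])/.04).round(2))
v=np.array([0,0,np.pi]); T=Ro.from_euler("xyz",[np.pi,0,np.radians(18.5)]).as_matrix()
print("ang units",(np.degrees(Ro.from_matrix(R.T@T).as_rotvec())/5).round(2))
E
python3 g.py 0.5755 -0.042 0.23
```

```text
1.4 [0.2282 0.4727 0.2312] [3.1415e+00 1.0000e-04 3.2480e-01] -0.0006444024243152769 [-0.7 -0.1 -0.1]
units [ 4.12 14.97  0.03]
ang units [0.   0.   0.02]
```

Emit:
{"method": "carry_out", "body": {"steps": [{"dp":[0.26,0.93,0],"angular":[0,0,0],"fingers":0},{"dp":[0.26,0.93,0],"angular":[0,0,0],"fingers":0},{"dp":[0.26,0.93,0],"angular":[0,0,0],"fingers":0},{"dp":[0.26,0.93,0],"angular":[0,0,0],"fingers":0},{"dp":[0.26,0.93,0],"angular":[0,0,0],"fingers":0},{"dp":[0.26,0.93,0],"angular":[0,0,0],"fingers":0},{"dp":[0.26,0.93,0],"angular":[0,0,0],"fingers":0},{"dp":[0.26,0.93,0],"angular":[0,0,0],"fingers":0}]}}

```text
clock: 2.2
tool_pos: [0.4024, 0.2157, 0.2315]
tool_rot: [-3.141, -0.001, 0.325]
force: [0.4, 1.4, -0.1]
grip_width: -0.0003
```

Emit:
{"method": "carry_out", "body": {"steps": [{"dp":[0.26,0.93,0],"angular":[0,0,0],"fingers":0},{"dp":[0.26,0.93,0],"angular":[0,0,0],"fingers":0},{"dp":[0.26,0.93,0],"angular":[0,0,0],"fingers":0},{"dp":[0.26,0.93,0],"angular":[0,0,0],"fingers":0},{"dp":[0.26,0.93,0],"angular":[0,0,0],"fingers":0},{"dp":[0.26,0.93,0],"angular":[0,0,0],"fingers":0},{"dp":[0.26,0.93,0],"angular":[0,0,0],"fingers":0},{"dp":[0,0,0],"angular":[0,0,0],"fingers":0}]}}

```text
clock: 3.0
tool_pos: [0.5562, -0.0103, 0.2309]
tool_rot: [3.14, -0.001, 0.32]
force: [-0.9, 0.9, -0.6]
grip_width: 0.0004
```

```bash
python3 g.py 0.5755 -0.042 0.08
```

```text
3.0 [ 0.5562 -0.0103  0.2309] [ 3.1396e+00 -1.3000e-03  3.1990e-01] 0.0004103717482239926 [-0.9  0.9 -0.6]
units [0.2  0.9  3.77]
ang units [ 0.02 -0.02 -0.03]
```

Emit:
{"method": "carry_out", "body": {"steps": [{"dp":[0.2,0.9,0],"angular":[0,0,0],"fingers":0},{"dp":[0,0,0.9],"angular":[0,0,0],"fingers":0},{"dp":[0,0,0.9],"angular":[0,0,0],"fingers":0},{"dp":[0,0,0.9],"angular":[0,0,0],"fingers":0},{"dp":[0,0,0.9],"angular":[0,0,0],"fingers":0},{"dp":[0,0,0],"angular":[0,0,0],"fingers":0},{"dp":[0,0,0],"angular":[0,0,0],"fingers":0}]}}

```text
clock: 3.7
tool_pos: [0.5719, -0.0379, 0.0874]
tool_rot: [-3.141, 0.001, 0.324]
force: [0.8, 0.8, 0.6]
grip_width: 0.0005
```

```bash
python3 g.py 0.5755 -0.042 0.028;  python3 - <<'E'
from station import eyes
import cv2
for n,(x0,y0,x1,y1) in {"top":(145,155,385,305),"side":(220,150,390,290)}.items():
    d=eyes.get_image(n); c=d["color"][y0:y1,x0:x1,::-1]
    s=3.3 if n=="top" else 4
    cv2.imwrite(f"pics/{n}2.png",cv2.resize(c,None,fx=s,fy=s,interpolation=cv2.INTER_CUBIC))
E
```

```text
3.7 [ 0.5719 -0.0379  0.0874] [-3.1408e+00  1.5000e-03  3.2440e-01] 0.000521049375674217 [0.8 0.8 0.6]
units [0.05 0.13 1.49]
ang units [-0.01  0.02  0.02]
```

View pics/top2.png

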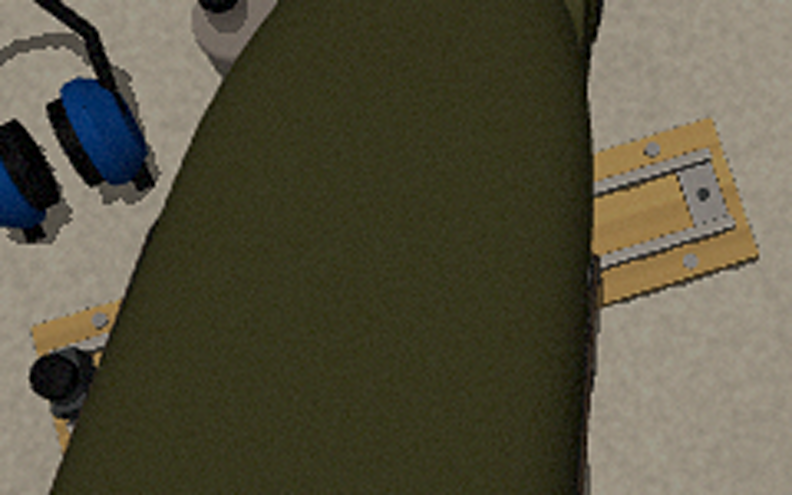

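View pics/side2.png

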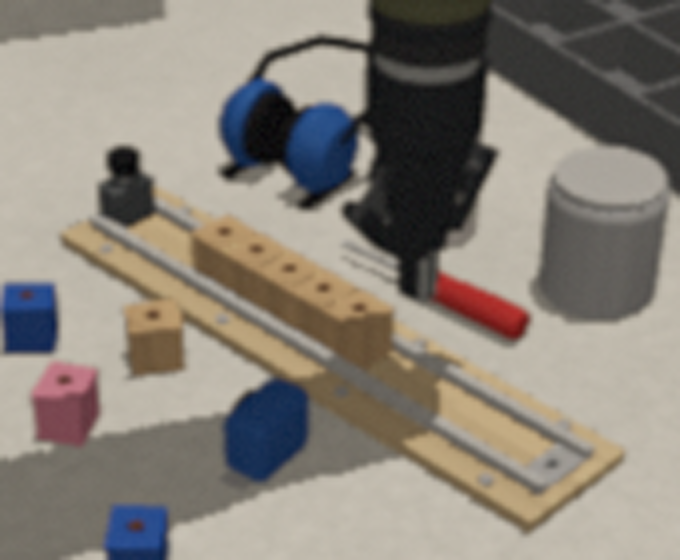

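The arm now hides the row in the top view. The side view shows the shut fingers at about (415,275) in the crop, behind the row's rear face and over the channel. Next I lower them.

Emit:
{"method": "carry_out", "body": {"steps": [{"dp":[0.06,0.05,0.7],"angular":[0,0,0],"fingers":0},{"dp":[0,0,0.5],"angular":[0,0,0],"fingers":0},{"dp":[0,0,0.2],"angular":[0,0,0],"fingers":0},{"dp":[0,0,0],"angular":[0,0,0],"fingers":0},{"dp":[0,0,0],"angular":[0,0,0],"fingers":0}]}}

```text
clock: 4.3
tool_pos: [0.5767, -0.0395, 0.0329]
tool_rot: [3.141, -0.002, 0.324]
force: [-0.5, 0.1, 0.6]
grip_width: 0.0004
```

```bash
python3 g.py 0.5646 -0.008 0.028;  python3 - <<'E'
from station import eyes
import cv2
for n,(x0,y0,x1,y1) in {"side":(220,150,390,290)}.items():
    d=eyes.get_image(n); c=d["color"][y0:y1,x0:x1,::-1]
    cv2.imwrite(f"pics/{n}3.png",cv2.resize(c,None,fx=4,fy=4,interpolation=cv2.INTER_CUBIC))
E
```

```text
4.3 [ 0.5767 -0.0395  0.0329] [ 3.1406e+00 -2.3000e-03  3.2350e-01] 0.000372770506579749 [-0.5  0.1  0.6]
units [-0.04 -0.84  0.12]
ang units [ 0.01 -0.03  0.01]
```

View pics/side3.png

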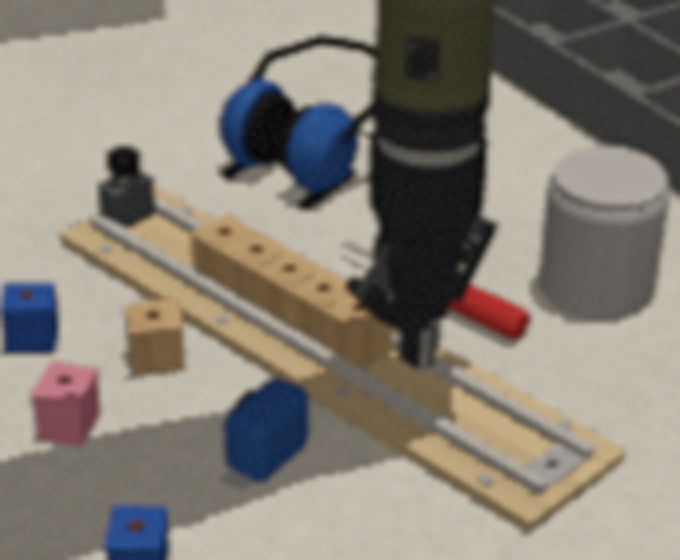

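Emit:
{"method": "carry_out", "body": {"steps": [{"dp":[0,0,0.12],"angular":[0,0,0],"fingers":0},{"dp":[-0.02,-0.1,0],"angular":[0,0,0],"fingers":0},{"dp":[-0.02,-0.15,0],"angular":[0,0,0],"fingers":0},{"dp":[0,-0.15,0],"angular":[0,0,0],"fingers":0},{"dp":[0,-0.05,0],"angular":[0,0,0],"fingers":0},{"dp":[0,0,0],"angular":[0,0,0],"fingers":0}]}}

```text
clock: 4.95
tool_pos: [0.568, -0.0223, 0.0266]
tool_rot: [-3.142, 0.0, 0.324]
force: [-0.5, 0.8, -0.8]
grip_width: -0.0001
```

```bash
python3 g.py 0.5665 -0.0138 0.028;  python3 - <<'E'
from station import eyes
import cv2
for n,(x0,y0,x1,y1) in {"side":(250,180,350,270)}.items():
    d=eyes.get_image(n); c=d["color"][y0:y1,x0:x1,::-1]
    cv2.imwrite(f"pics/{n}4.png",cv2.resize(c,None,fx=6,fy=6,interpolation=cv2.INTER_CUBIC))
E
```

```text
4.95 [ 0.568  -0.0223  0.0266] [-3.1416e+00  1.0000e-04  3.2420e-01] -6.974443168279376e-05 [-0.5  0.8 -0.8]
units [ 0.03 -0.21 -0.04]
ang units [-0.    0.    0.02]
```

View pics/side4.png

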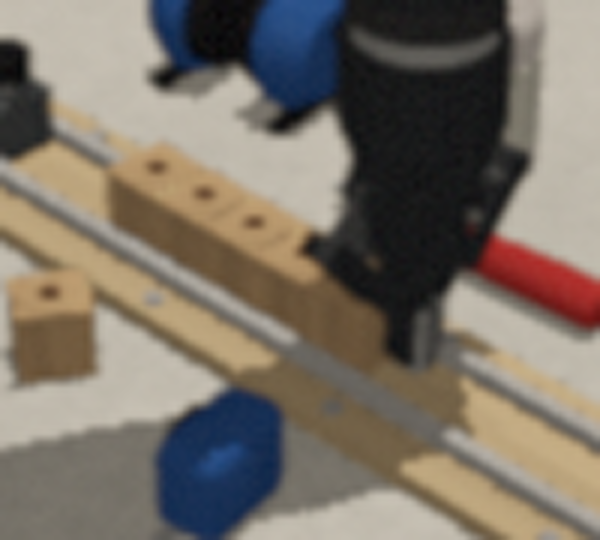

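The fingers are just behind the row's rear face, level with its lower half and clear of the lips. I start the slow push.

Emit:
{"method": "carry_out", "body": {"steps": [{"dp":[0,-0.04,0],"angular":[0,0,0],"fingers":0},{"dp":[0,-0.04,0],"angular":[0,0,0],"fingers":0},{"dp":[0,-0.04,0],"angular":[0,0,0],"fingers":0},{"dp":[0,-0.04,0],"angular":[0,0,0],"fingers":0},{"dp":[0,-0.04,0],"angular":[0,0,0],"fingers":0},{"dp":[0,-0.04,0],"angular":[0,0,0],"fingers":0},{"dp":[0,-0.04,0],"angular":[0,0,0],"fingers":0},{"dp":[0,-0.04,0],"angular":[0,0,0],"fingers":0}]}}

```text
clock: 5.8
tool_pos: [0.5643, -0.011, 0.0265]
tool_rot: [3.141, -0.0, 0.323]
force: [-0.1, -1.3, 0.4]
grip_width: -0.0001
```

Emit:
{"method": "carry_out", "body": {"steps": [{"dp":[0,-0.05,0],"angular":[0,0,0],"fingers":0},{"dp":[0,-0.05,0],"angular":[0,0,0],"fingers":0},{"dp":[0,-0.06,0],"angular":[0,0,0],"fingers":0},{"dp":[0,-0.07,0],"angular":[0,0,0],"fingers":0},{"dp":[0,-0.07,0],"angular":[0,0,0],"fingers":0},{"dp":[0,-0.07,0],"angular":[0,0,0],"fingers":0},{"dp":[0,-0.07,0],"angular":[0,0,0],"fingers":0},{"dp":[0,-0.07,0],"angular":[0,0,0],"fingers":0}]}}

```text
clock: 6.6
tool_pos: [0.5575, 0.0088, 0.0265]
tool_rot: [3.142, 0.0, 0.323]
force: [0.5, -1.1, -0.2]
grip_width: 0.0001
```

```bash
python3 g.py 0.5368 0.0664 0.028;  python3 - <<'E'
from station import eyes
import cv2
for n,(x0,y0,x1,y1) in {"side":(230,170,350,270)}.items():
    d=eyes.get_image(n); c=d["color"][y0:y1,x0:x1,::-1]
    cv2.imwrite(f"pics/{n}5.png",cv2.resize(c,None,fx=6,fy=6,interpolation=cv2.INTER_CUBIC))
E
```

```text
6.6 [0.5575 0.0088 0.0265] [3.1416 0.     0.3234] 5.8193984676708095e-05 [ 0.5 -1.1 -0.2]
units [-0.03 -1.53 -0.04]
ang units [0.   0.   0.01]
```

View pics/side5.png

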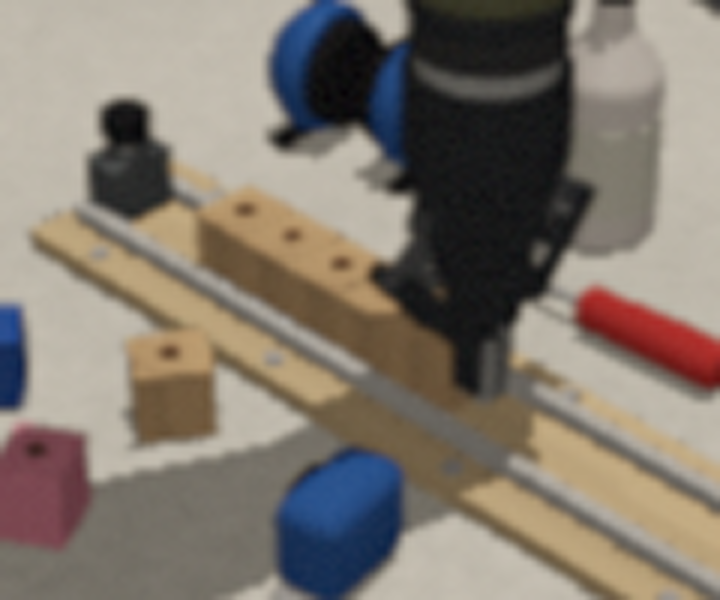

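The row is closed and moving, and the force is only about 1 N. I continue.

Emit:
{"method": "carry_out", "body": {"steps": [{"dp":[0,-0.08,0],"angular":[0,0,0],"fingers":0},{"dp":[0,-0.08,0],"angular":[0,0,0],"fingers":0},{"dp":[0,-0.08,0],"angular":[0,0,0],"fingers":0},{"dp":[0,-0.08,0],"angular":[0,0,0],"fingers":0},{"dp":[0,-0.08,0],"angular":[0,0,0],"fingers":0},{"dp":[0,-0.08,0],"angular":[0,0,0],"fingers":0},{"dp":[0,-0.08,0],"angular":[0,0,0],"fingers":0},{"dp":[0,-0.08,0],"angular":[0,0,0],"fingers":0}]}}

```text
clock: 7.45
tool_pos: [0.5494, 0.0331, 0.0265]
tool_rot: [3.142, 0.0, 0.323]
force: [0.5, -2.1, -0.1]
grip_width: 0.0002
```

Emit:
{"method": "carry_out", "body": {"steps": [{"dp":[0,-0.07,0],"angular":[0,0,0],"fingers":0},{"dp":[0,-0.07,0],"angular":[0,0,0],"fingers":0},{"dp":[0,-0.06,0],"angular":[0,0,0],"fingers":0},{"dp":[0,-0.05,0],"angular":[0,0,0],"fingers":0},{"dp":[0,-0.04,0],"angular":[0,0,0],"fingers":0},{"dp":[0,-0.03,0],"angular":[0,0,0],"fingers":0},{"dp":[0,-0.02,0],"angular":[0,0,0],"fingers":0},{"dp":[0,-0.02,0],"angular":[0,0,0],"fingers":0}]}}

```text
clock: 8.25
tool_pos: [0.545, 0.0465, 0.0265]
tool_rot: [3.142, -0.0, 0.323]
force: [0.3, -1.1, -0.4]
grip_width: 0.0
```

```bash
python3 g.py 0.5402 0.0649 0.028;  python3 - <<'E'
from station import eyes
import cv2
for n,(x0,y0,x1,y1) in {"side":(230,170,350,270)}.items():
    d=eyes.get_image(n); c=d["color"][y0:y1,x0:x1,::-1]
    cv2.imwrite(f"pics/{n}6.png",cv2.resize(c,None,fx=6,fy=6,interpolation=cv2.INTER_CUBIC))
E
```

```text
8.25 [0.545  0.0465 0.0265] [ 3.1415e+00 -1.0000e-04  3.2330e-01] 3.682375004581781e-05 [ 0.3 -1.1 -0.4]
units [ 0.03 -0.47 -0.04]
ang units [ 0. -0.  0.]
```

View pics/side6.png

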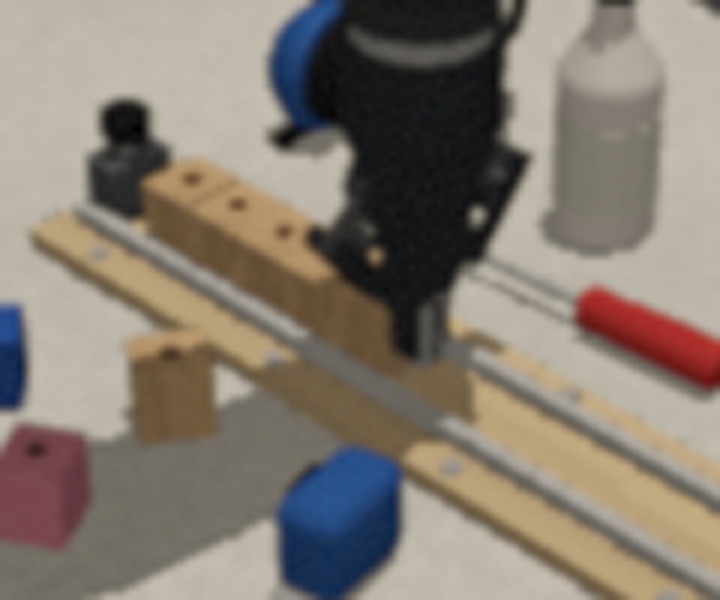

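The leading block is about 20 mm from the stop. There is a faint dark line behind it at about (210,195), so the gap there is small at most. I continue more slowly.

Emit:
{"method": "carry_out", "body": {"steps": [{"dp":[0,-0.03,0],"angular":[0,0,0],"fingers":0},{"dp":[0,-0.04,0],"angular":[0,0,0],"fingers":0},{"dp":[0,-0.04,0],"angular":[0,0,0],"fingers":0},{"dp":[0,-0.04,0],"angular":[0,0,0],"fingers":0},{"dp":[0,-0.04,0],"angular":[0,0,0],"fingers":0},{"dp":[0,-0.04,0],"angular":[0,0,0],"fingers":0},{"dp":[0,-0.04,0],"angular":[0,0,0],"fingers":0},{"dp":[0,-0.04,0],"angular":[0,0,0],"fingers":0}]}}

```text
clock: 9.1
tool_pos: [0.5409, 0.0584, 0.0265]
tool_rot: [3.142, 0.0, 0.323]
force: [1.5, -1.0, -0.1]
grip_width: 0.0001
```

Emit:
{"method": "carry_out", "body": {"steps": [{"dp":[0,-0.02,0],"angular":[0,0,0],"fingers":0},{"dp":[0,-0.02,0],"angular":[0,0,0],"fingers":0},{"dp":[0,-0.02,0],"angular":[0,0,0],"fingers":0},{"dp":[0,-0.02,0],"angular":[0,0,0],"fingers":0}]}}

```text
clock: 9.5
tool_pos: [0.5399, 0.0613, 0.0265]
tool_rot: [3.142, 0.0, 0.323]
force: [-0.1, -1.0, -0.4]
grip_width: -0.0
```

```bash
python3 g.py 0.5402 0.0649 0.028;  python3 - <<'E'
from station import eyes
import cv2
for n,(x0,y0,x1,y1) in {"side":(230,170,330,250)}.items():
    d=eyes.get_image(n); c=d["color"][y0:y1,x0:x1,::-1]
    cv2.imwrite(f"pics/{n}7.png",cv2.resize(c,None,fx=7,fy=7,interpolation=cv2.INTER_CUBIC))
E
```

```text
9.5 [0.5399 0.0613 0.0265] [3.1415 0.     0.3233] -4.526884319657777e-05 [-0.1 -1.  -0.4]
units [ 0.03 -0.08 -0.04]
ang units [0. 0. 0.]
```

View pics/side7.png

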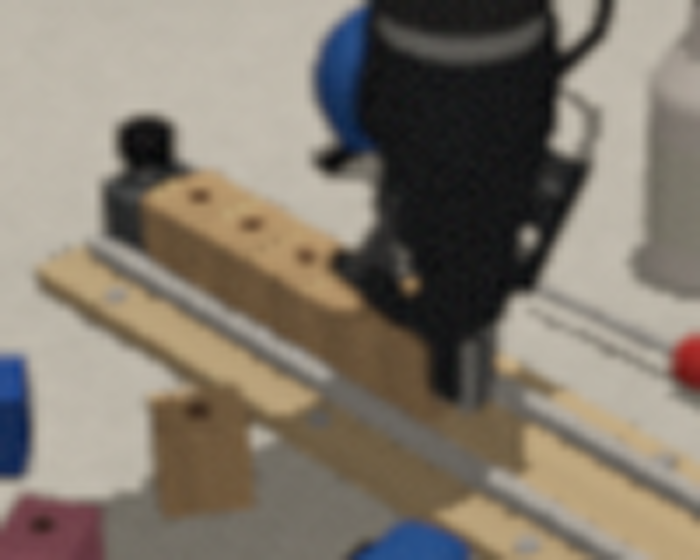

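The leading block is almost on the stop face. I creep on in short calls until the force rises.

Emit:
{"method": "carry_out", "body": {"steps": [{"dp":[0,-0.02,0],"angular":[0,0,0],"fingers":0},{"dp":[0,-0.02,0],"angular":[0,0,0],"fingers":0},{"dp":[0,-0.02,0],"angular":[0,0,0],"fingers":0}]}}

```text
clock: 9.85
tool_pos: [0.5392, 0.0636, 0.0265]
tool_rot: [3.142, 0.0, 0.323]
force: [0.4, -1.1, 1.0]
grip_width: 0.0001
```

Emit:
{"method": "carry_out", "body": {"steps": [{"dp":[0,-0.02,0],"angular":[0,0,0],"fingers":0},{"dp":[0,-0.02,0],"angular":[0,0,0],"fingers":0}]}}

```text
clock: 10.05
tool_pos: [0.5387, 0.0652, 0.0265]
tool_rot: [3.142, -0.0, 0.323]
force: [0.2, -0.7, -1.3]
grip_width: -0.0003
```

Emit:
{"method": "carry_out", "body": {"steps": [{"dp":[0,-0.02,0],"angular":[0,0,0],"fingers":0},{"dp":[0,-0.02,0],"angular":[0,0,0],"fingers":0}]}}

```text
clock: 10.25
tool_pos: [0.5382, 0.0666, 0.0265]
tool_rot: [3.141, 0.0, 0.323]
force: [0.8, -2.6, -0.4]
grip_width: -0.0003
```

Emit:
{"method": "carry_out", "body": {"steps": [{"dp":[0,-0.02,0],"angular":[0,0,0],"fingers":0},{"dp":[0,0,0],"angular":[0,0,0],"fingers":0}]}}

```text
clock: 10.45
tool_pos: [0.5382, 0.0667, 0.0266]
tool_rot: [3.14, -0.0, 0.323]
force: [2.3, -5.1, -0.7]
grip_width: -0.0001
```

Emit:
{"method": "carry_out", "body": {"steps": [{"dp":[0,-0.02,0],"angular":[0,0,0],"fingers":0},{"dp":[0,0,0],"angular":[0,0,0],"fingers":0}]}}

```text
clock: 10.65
tool_pos: [0.5382, 0.0667, 0.0266]
tool_rot: [3.138, 0.0, 0.323]
force: [2.6, -7.2, -1.1]
grip_width: -0.0001
```

Emit:
{"method": "carry_out", "body": {"steps": [{"dp":[0,-0.01,0],"angular":[0,0,0],"fingers":0},{"dp":[0,0,0],"angular":[0,0,0],"fingers":0}]}}

```text
clock: 10.85
tool_pos: [0.5383, 0.0667, 0.0266]
tool_rot: [3.137, -0.0, 0.322]
force: [3.6, -7.0, 0.2]
grip_width: -0.0
```

The TCP has stalled while the force rose from about 1 N to 8 N, so the row is hard against the stop. I back straight off along the track, then go up and away for a clear view.

Emit:
{"method": "carry_out", "body": {"steps": [{"dp":[0,0.04,0],"angular":[0,0,0],"fingers":0},{"dp":[0,0.05,0],"angular":[0,0,0],"fingers":0},{"dp":[0,0.1,0],"angular":[0,0,0],"fingers":0},{"dp":[0,0.3,0],"angular":[0,0,0],"fingers":0},{"dp":[0,0.3,0],"angular":[0,0,0],"fingers":0},{"dp":[0,0.2,0],"angular":[0,0,0],"fingers":0},{"dp":[0,0,0],"angular":[0,0,0],"fingers":0},{"dp":[0,0,-0.5],"angular":[0,0,0],"fingers":0}]}}

```text
clock: 11.65
tool_pos: [0.5477, 0.0304, 0.0444]
tool_rot: [-3.14, 0.005, 0.322]
force: [0.8, 1.0, 0.5]
grip_width: -0.0001
```

Emit:
{"method": "carry_out", "body": {"steps": [{"dp":[0,0,-0.9],"angular":[0,0,0],"fingers":0},{"dp":[0,0,-0.9],"angular":[0,0,0],"fingers":0},{"dp":[0,0,-0.9],"angular":[0,0,0],"fingers":0},{"dp":[0,0,-0.9],"angular":[0,0,0],"fingers":0},{"dp":[0,0,-0.9],"angular":[0,0,0],"fingers":0},{"dp":[0,0.9,0],"angular":[0,0,0],"fingers":0},{"dp":[0,0.9,0],"angular":[0,0,0],"fingers":0},{"dp":[0,0.9,0],"angular":[0,0,0],"fingers":0}]}}

```text
clock: 12.45
tool_pos: [0.5849, -0.0722, 0.2271]
tool_rot: [3.142, -0.001, 0.324]
force: [0.5, 0.8, -0.2]
grip_width: 0.0001
```

Emit:
{"method": "carry_out", "body": {"steps": [{"dp":[0,0.9,0],"angular":[0,0,0],"fingers":0},{"dp":[0,0.9,0],"angular":[0,0,0],"fingers":0},{"dp":[0,0.9,0],"angular":[0,0,0],"fingers":0},{"dp":[0,0.9,0],"angular":[0,0,0],"fingers":0},{"dp":[0,0.9,0],"angular":[0,0,0],"fingers":0},{"dp":[0,0,0],"angular":[0,0,0],"fingers":0},{"dp":[0,0,0],"angular":[0,0,0],"fingers":0}]}}

```text
clock: 13.15
tool_pos: [0.6413, -0.2425, 0.2257]
tool_rot: [-3.14, 0.001, 0.322]
force: [-0.7, -0.4, 0.4]
grip_width: -0.0002
```

```bash
python3 - <<'E'
from station import eyes
import cv2
for n,(x0,y0,x1,y1) in {"top":(145,215,285,305),"side":(230,160,340,250)}.items():
    d=eyes.get_image(n); c=d["color"][y0:y1,x0:x1,::-1]
    cv2.imwrite(f"pics/{n}_full8.png",d["color"][:,:,::-1])
    s=5.5 if n=="top" else 6.5
    cv2.imwrite(f"pics/{n}8.png",cv2.resize(c,None,fx=s,fy=s,interpolation=cv2.INTER_CUBIC))
E
```

```text
(no output)
```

View pics/top8.png

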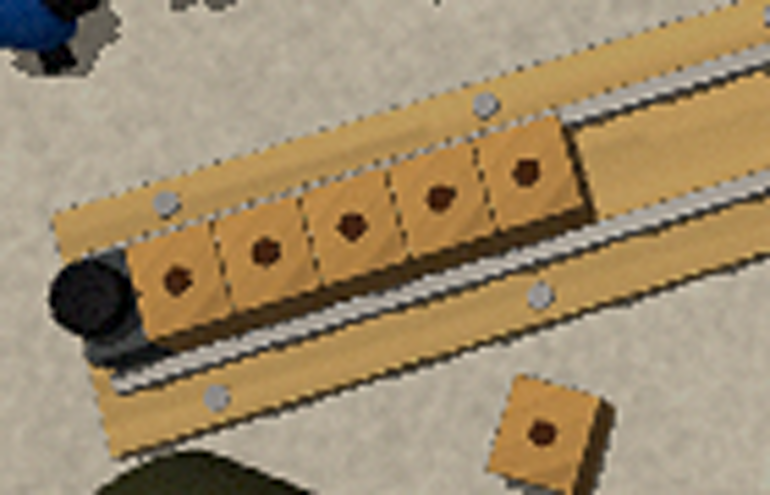

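View pics/side8.png

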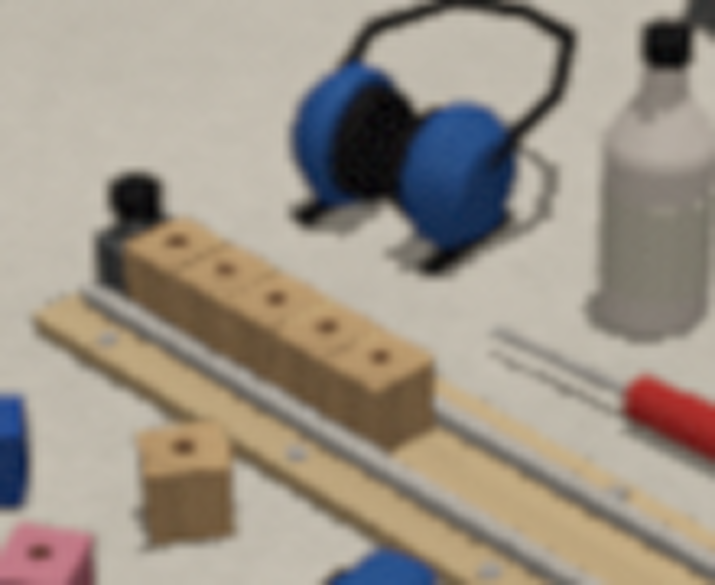

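View pics/top_full8.png

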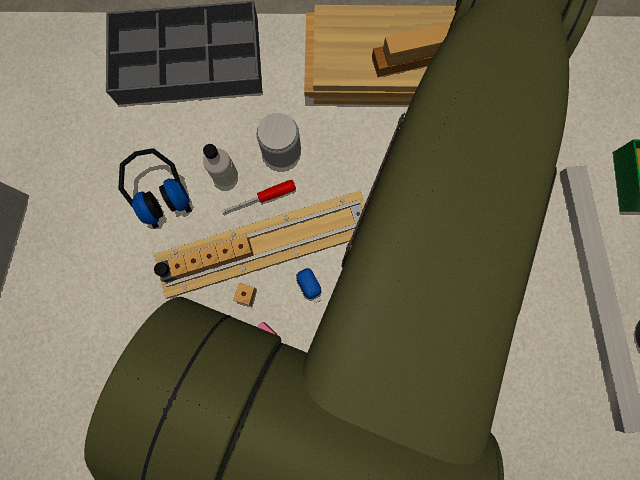

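The row looks closed and flush against the stop, and the other things are where they were. I check the dot spacing and then hand in.

```bash
python3 - <<'E'
from station import eyes
import numpy as np
from h import *
t=eyes.get_image("top"); s=eyes.get_image("side")
G=[(145+a/5.5-.4,215+b/5.5-.4) for a,b in((177,280),(266,252),(351,227),(440,198),(526,172))]
S=[(230+a/6.5-.4,160+b/6.5-.4) for a,b in((177,242),(226,269),(276,298),(328,326),(380,356))]
P=np.array([ray(t,u,v,.052) for u,v in finddots(t,G,3)]);Q=np.array([ray(s,u,v,.052) for u,v in finddots(s,S,3)])
for A in(P,Q):
    print(A[0].round(4),"spacing mm",(np.linalg.norm(np.diff(A,axis=0),axis=1)*1e3).round(1),"total",(np.linalg.norm(A[0]-A[4])*1e3).round(1))
u=np.array([-.317,.948])
for A,c in((P,(.6126,-.1511)),(Q,(.6132,-.1546))):
    print("gap to stop mm", 1e3*(.424-.012-.017-(A[0][:2]-np.array(c))@u))
E
```

```text
[0.4873 0.2236 0.052 ] spacing mm [34.4 33.4 34.6 33.6] total 136.0
[0.4867 0.2273 0.052 ] spacing mm [41.6 34.8 33.9 33.4] total 143.7
gap to stop mm 0.08082309710549795
gap to stop mm -7.172166707200889
```

The top view gives a total of 136.0 mm, which is exactly 4 x 34, and a gap of about 0.1 mm to the stop. The side view's first dot (41.6 mm spacing) is probably wrong because dark stop pixels got into its window. Its other spacings agree, and the crop shows no gap there.

```bash
python3 -c "
from station import order
print(order.sign_off())"
```

```text
the job is handed in; nothing more can be done
None
```

I pushed the five-block row along the channel with the shut fingers until it stalled against the end stop. I then backed the arm off clear of everything and handed the job in at about 13 s. The push took about 1 N while sliding and about 8 N once the row was seated.

- **Row and stop:** The final top view shows the blocks in line. The outer dots are 136.0 mm apart, which is exactly four block lengths, and the gap to the stop measures about 0.1 mm.
- **Other objects:** In the final pictures the spare block, tape measure, screwdriver, bottle, tin and ear muffs look unmoved. The arm hid the try square in the final top view. It was never near the motion.
- **Check that disagreed:** The side view gave a 41.6 mm spacing for the leading block and a −7 mm gap to the stop. I put this down to the dark stop spoiling that one dot reading. The other side-view spacings were 33.4–34.8 mm, and the enlarged picture shows no gap there.
- **During the push:** One picture showed a faint dark line behind the leading block, so a very small gap may have opened there briefly. It was closed by the end.

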